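# Clamp the straight pin in the goods-in bench gauge

### The arm

A 6-joint arm with a two-finger parallel gripper is mounted at the origin on the work surface. World frame = base frame: x ahead of the robot, y to its left, z up, the work surface at z = 0. Lengths are in mm, angles in rad, forces in N, time in s.
With the tool pointing down it reaches from about 250 to 775 mm from the base axis. Payload 8.9 kg.
Tool frame: the origin (TCP) lies at the very end of the fingers, on their centre line; the grasp point (between the pads) lies bot.hold_point_z behind it (bot.hold_point_z is the distance from the TCP to the grasp point, in mm); z points along the fingers, y is the direction in which the jaws open and shut (so a half turn about z gives the same grasp; the last joint's range is limited). The gripper opens to 85 mm and grips with 20 to 120 N. Pads are 22 mm wide; open, the fingers measure 114 mm over their backs; the gripper's body (76 mm by 85 mm) begins 54 mm behind the grasp point. The pads swing forward as they close: fully open they stand 13 mm farther back than shut.
Start: joints at [1.003, 0.291, -0.153, 1.127, 0, 1.431], TCP at [218.278, 477.471, 231.305] pointing down, gripper open.
Joint ranges: [-2.52, 2.52], [-0.91, 1.74], [-1.3, 1.37], [-1.96, 2.02], [-1.52, 1.47], [-3.14, 3.14]. Speed limits (rad/s): [2.22, 2.22, 2.79, 3.14, 3.14, 3.14].

### API

Orientations are given as [roll, pitch, yaw] about the fixed x, y, z axes, in that order (R = Rz(yaw) Ry(pitch) Rx(roll)).
In Python, from plant import bot, imaging gives the robot as it stands.
- The arm moves only by the tool move_arm, never from a script. Its argument "motion" is a list that holds one entry, the list of rows, each a list of 4 numbers: the shift along the tool's x, y, z scaled (see below), then the turn about the tool's z scaled (see below). A call has 1 to 20 rows; each row is the pose to reach, as a shift and turn from the pose commanded when the call began, along the tool's axes at that moment; what a row does not reach only later rows make up. The controller multiplies each number of a shift by 20 cm and each number of a turn by 90 degrees. A row lasts 1/10 s, in which the tool goes at most 50 mm and 8.59 degrees, less where a joint would pass 70% of its speed; a pose out of reach is approached as far as the arm can. A call with a number of a shift or a turn outside -1 to 1 is refused whole. A call with a gripper value outside its range is refused whole. "hand" is the closure, from 0 (fully open) to 1 (shut), set as the call begins (left out, the last holds). The fingers move at their own pace and stop on an object; "grip_force" is the grip in N (left out, the last holds). Time passes only in rows, so rows that repeat a pose let the fingers close. It gives the time, the measured TCP pose, the force and the opening at its end, in the units of the state.
- bot.observe(): the state, without advancing time (a new reading comes with each control period).
- imaging.read_camera(name): name is "scene" or "top" or "wrist"; returns (picture, depth): 400x640x3 uint8, red, green, blue; 400x640 float32, mm along the optical axis (not along the pixel's ray), 0 where there is no reading.
- imaging.camera_model(name): a dict with "vertical_fov" (degrees; the focal length in pixels is half the picture's height over the tangent of half this angle, whatever the lens; pixels are square), "cx", "cy" (the principal point, pixels), "dist" ([k1, k2, p1, p2, k3] as OpenCV has them; the pictures are not rectified), "R" (3x3) and "t" (3): a world point X has camera coordinates R X + t. Camera axes: x right, y down, z forward; pixel columns grow to the right and rows downward; lengths in mm; the calibration is good to about 2 mm. A picture is of the moment at which its call begins: read the wrist's pose just before it. camera_model takes no time and is no camera call; for the wrist camera it gives the pose at the moment of the call.
- bot.job_done(): hands the job in, once; it reports no verdict.
The state is a dict: "time_s": time; "qpos": joint angles; "joint_vel": joint speeds; "joint_torque": joint torques, N m; "ee_pos": TCP position; "ee_rot": TCP orientation; "contact_force": force on the tool from outside, world axes, zero at the start; "ft_torque": the same for the moment, N m; "width": opening from 0.0 (shut) to 1.0 (fully open).
Only numpy, scipy, OpenCV 4.12 (cv2) and the standard library are available. Lean on these libraries where they do the work, as an engineer would, in place of code of your own. Each camera call takes 0.05 s, during which the arm holds its last target.

### The job

Pick out the plain straight steel pin from the four parts standing on the black mat and stand it upright on the bed of the bench gauge, between its two open jaws. Then turn the small ratchet knob on top of the gauge clockwise, seen from above, until the sliding jaw has pressed the pin against the fixed jaw and the ratchet plainly slips, and let go, leaving the pin clamped upright.

Things in the scene. Friction and masses are not known exactly. Their poses are not given: they have to be found in the camera images.
- pin: Plain straight steel cylinder, 26 mm wide, 56 mm tall, 0.22 kg, upright on a 3 mm black mat. Origin: centre of its underside; z up. Other steel parts there, 85 mm or more from it centre to centre, places changing: a like pin on a 42 mm wide foot, a stepped pin (30 mm wide below, 16 mm above, 56 mm tall), a short roller (42 mm wide, 34 mm tall).
- gauge: Fixed grey gauge. Bed 100 (x) by 270 (y) mm, 20 mm thick; origin: centre of its underside, z up. Fixed jaw: dark block at +y, 40 mm wide in x, 20 mm above the bed, its flat face at y = 75 mm looking to -y. At -y a housing, 50 mm high, y -125 to -20 mm; on it, on an upright axis at x = 0, y = -65 mm, a thimble disc 44 mm wide, top at 68 mm, and above that the ratchet knob.
- jaw: Sliding jaw, dark block 40 mm wide in x, 20 mm above the bed; axes as the gauge's. Origin: foot of the middle of its clamping face, on the bed at x = 0; the face looks to +y, to the fixed jaw. At the start the faces are 39 to 46 mm apart; 26 mm on the pin. Turning the thimble clockwise closes it 20 mm per rad, pushing the pin along; it stays where left.
- ratchet (a joint): Ribbed round steel knob, 32 mm wide, 70 to 110 mm above the table, on the gauge's axis x = 0, y = -65 mm; grip from above at any yaw. Clockwise it carries the thimble (0.65 to 1.0 rad until the pin is clamped), then slips at 0.12 N m (about 6 N at the jaw). Value: slip past the thimble, rad, clockwise positive, about 0 until clamped; 0.2 is a plain slip. Stays where left.
There are look-alikes about, which are no part of the job. Leave any pink or turquoise look-alike of the pin alone.

How it is judged (in metres and radians):
On the way, in this order (a step that is already met when the one before it is completed fails the run):
1. the straight pin stands upright on the bed between the open jaws, ratchet not yet slipped (z of pin in the frame of gauge between 0.015 and 0.026 m and angle between pin's own z axis and vertical below 0.17 rad and linear speed of pin below 0.03 m/s and x of pin in the frame of gauge between -0.02 and 0.02 m and y of pin in the frame of gauge between 0.03 and 0.068 m and y of pin in the frame of jaw above 0.008 m and value of joint ratchet below 0.12 rad), for 0.2 s.
2. the pin is clamped between both jaws and the ratchet has slipped (z of pin in the frame of gauge between 0.015 and 0.026 m and angle between pin's own z axis and vertical below 0.17 rad and x of pin in the frame of gauge between -0.02 and 0.02 m and y of pin in the frame of gauge between 0.057 and 0.067 m and y of pin in the frame of jaw between 0.008 and 0.0155 m and value of joint ratchet above 0.17 rad), for 0.1 s.
At the end, for the whole second after the job is handed in: The straight pin stands on the bed (within 6 mm, tilt below 10 degrees), within 20 mm of the jaws' middle in x, against both jaws (axis 13 mm from the sliding face, +2.5/-5 mm, and from the fixed face, 5 mm either way); the ratchet has slipped 0.17 rad or more; all released and at rest (all of step 2 and linear speed of pin below 0.02 m/s); the robot touches nothing.
It also fails if it takes over 48 s, if anything falls off the work surface, if the arm or the gripper's body presses on something with over 40 N, if the wrist force passes 120 N, or if a joint passes its speed limit or range.

## Working session

There is one attempt and no reset: what is moved stays moved. The work goes in short steps, Python scripts to look and compute and a tool call to move; the robot and the scene stay as the last step left them, time stands still between calls to the robot, and variables do not carry over. Pictures are saved under pics/ and viewed, and the job is handed in when it is done.

Besides the shell and the picture viewer there is one more tool, called after "Emit:" by a JSON object that holds its "api" and its "payload", one argument or row to a line. move_arm: Moves the arm, as the interface text tells. Shifts and turns lie within -1 to 1; 1 stands for 20 cm of shift or 90 degrees of turn. Its arguments: {"type":"object","properties":{"motion":{"type":"array"},"hand":{"type":"number"},"grip_force":{"type":"number"}},"required":["motion"]}

```bash
ls; mkdir -p pics
cat > h.py <<'E'
import numpy as np, cv2
from plant import bot, imaging
def cam(n):
    m=imaging.camera_model(n); p,d=imaging.read_camera(n); return m,p,d
def K(m):
    f=200/np.tan(np.radians(m["vertical_fov"])/2); return np.array([[f,0,m["cx"]],[0,f,m["cy"]],[0,0,1.]])
def ray(m,uv):
    u=cv2.undistortPoints(np.array(uv,float).reshape(-1,1,2),K(m),np.array(m["dist"],float)).reshape(-1,2)
    R=np.array(m["R"]);t=np.array(m["t"])
    return -R.T@t, np.c_[u,np.ones(len(u))]@R
def plane(m,uv,z):
    o,d=ray(m,uv); return o+d*((z-o[2])/d[:,2])[:,None]
def cloud(m,dep):
    v,u=np.mgrid[0:400,0:640]; o,d=ray(m,np.c_[u.ravel(),v.ravel()]); return (o+d*dep.reshape(-1,1)).reshape(400,640,3)
def save(n,p): cv2.imwrite("pics/"+n+".png",cv2.cvtColor(p,cv2.COLOR_RGB2BGR))
E
python3 - <<'E'
from h import *
import pickle
print(bot.observe(), bot.hold_point_z)
o={}
for n in("scene","top","wrist"):
    o[n]=cam(n); save(n+"0",o[n][1]); print(n,o[n][0])
pickle.dump(o,open("o0.pkl","wb"))
E
```

```text
pics
{'time_s': 0.0, 'qpos': array([ 1.00272985e+00,  2.91281123e-01, -1.54074236e-01,  1.12670676e+00,
       -1.25006673e-05,  1.43154610e+00]), 'joint_vel': array([-0.00156887, -0.00049345,  0.00029457, -0.00042162, -0.00085825,
        0.00184804]), 'joint_torque': array([-1.32766279e-03, -5.37146473e+01,  3.31368971e+01,  1.59627636e-02,
       -2.11392608e-04, -1.19334959e-05]), 'ee_pos': array([218.04369855, 477.12413274, 230.75130676]), 'ee_rot': array([-3.14033738e+00, -1.63312494e-04,  2.71277631e+00]), 'contact_force': array([0.26504563, 0.14713387, 0.12773889]), 'ft_torque': array([ 0.01036184, -0.04703884,  0.00357312]), 'width': 1.00084779199012} 18.700000000000003
scene {'vertical_fov': 52.00405972422524, 'cx': 327.3673391035018, 'cy': 198.5526858070923, 'dist': array([0.02842453, 0.        , 0.        , 0.        , 0.        ]), 'R': array([[-0.63076488,  0.77579472, -0.01668007],
       [ 0.43990115,  0.33979138, -0.83128142],
       [-0.63923599, -0.5316807 , -0.55560146]]), 't': array([ 427.39931437, -132.69869905, 1142.05179252])}
top {'vertical_fov': 51.36991598725593, 'cx': 318.4786137855216, 'cy': 203.47495995722724, 'dist': array([0.03787068, 0.        , 0.        , 0.        , 0.        ]), 'R': array([[ 0.02291591, -0.99960399, -0.01633159],
       [-0.98168642, -0.01940888, -0.18951273],
       [ 0.18912071,  0.02037536, -0.98174243]]), 't': array([-88.14623164, 562.17574512, 889.30813766])}
wrist {'vertical_fov': 62.13942740026037, 'cx': 319.49789874324966, 'cy': 202.78605409835097, 'dist': array([-0.00343434,  0.        ,  0.        ,  0.        ,  0.        ]), 'R': array([[ 4.16625377e-01,  9.09077846e-01, -8.74768753e-04],
       [ 8.60263008e-01, -3.93942358e-01,  3.23661823e-01],
       [ 2.93889184e-01, -1.35598260e-01, -9.46172426e-01]]), 't': array([-525.05144647,  -41.26810812,  380.94700924])}
```

View pics/scene0.png

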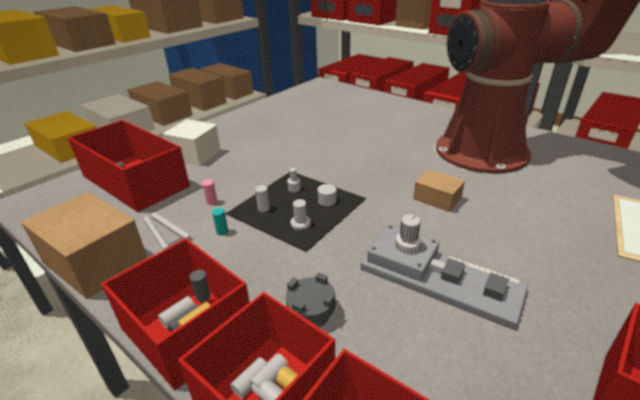

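View pics/top0.png

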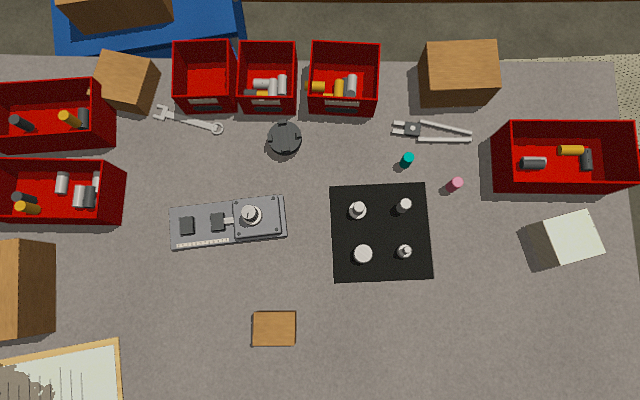

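View pics/wrist0.png

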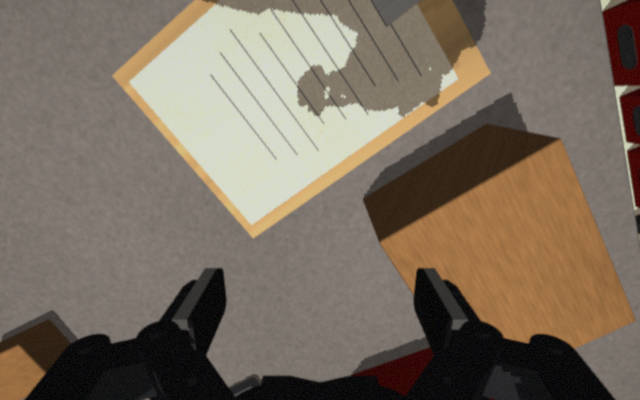

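The scene and top views agree. The straight pin is at top (404,205) and scene (262,198), the footed pin at top (357,210), the roller at (363,254) and the stepped pin at (404,251). The gauge is at top (170-285,195-250), with its fixed jaw to the left (+y). Next I'll zoom in and measure.

Run:
```python
from h import *
import pickle
o=pickle.load(open("o0.pkl","rb"))
m,p,d=o["top"]
a=cv2.resize(p[185:265,160:295],None,fx=5,fy=5,interpolation=cv2.INTER_CUBIC); save("gz",a)
b=cv2.resize(p[175:290,320:475],None,fx=5,fy=5,interpolation=cv2.INTER_CUBIC); save("mz",b)
C=cloud(m,d)
ms,ps,ds=o["scene"]; Cs=cloud(ms,ds)
save("sz",cv2.resize(ps[170:250,190:350],None,fx=5,fy=5,interpolation=cv2.INTER_CUBIC))
for nm,(x,y) in dict(pin=(404,205),foot=(357,208),roll=(363,254),knob=(250,213),jf=(187,226),js=(217,221),mat=(380,230)).items():
    print(nm,d[y,x],C[y,x],plane(m,[[x,y]],{'mat':3,'pin':59}.get(nm,40)))
```

```text
pin 931.61255 [ 562.9357794  -267.61395359   59.79742623] [[ 563.08966177 -267.76355674   59.        ]]
foot 933.527 [ 554.27513496 -162.90912505   58.35210063] [[ 557.63824883 -164.25765148   40.        ]]
roll 936.44836 [ 453.52773143 -178.56436722   35.64371271] [[ 453.21430025 -178.17961889   40.        ]]
knob 884.03503 [529.71316407  67.66611839 108.81831023] [[541.11221734  80.56816659  40.        ]]
jf 950.8671 [508.31245254 222.4168119   39.83248783] [[508.29056622 222.36008953  40.        ]]
js 950.8688 [520.98982315 154.68975083  40.86732358] [[521.11499939 154.92109457  40.        ]]
mat 976.1324 [ 512.56381103 -220.85040641    5.71664815] [[ 512.91817941 -221.20108769    3.        ]]
```

View pics/gz.png

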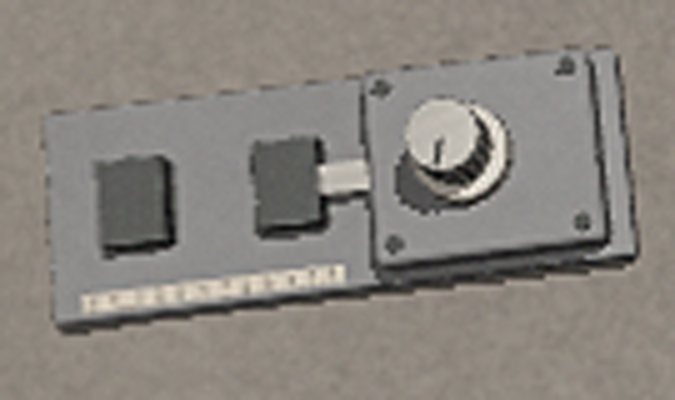

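View pics/mz.png

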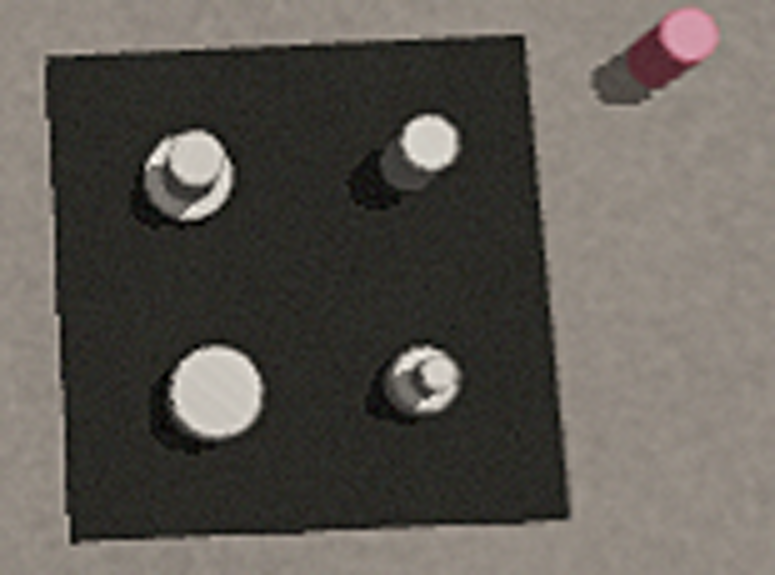

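View pics/sz.png

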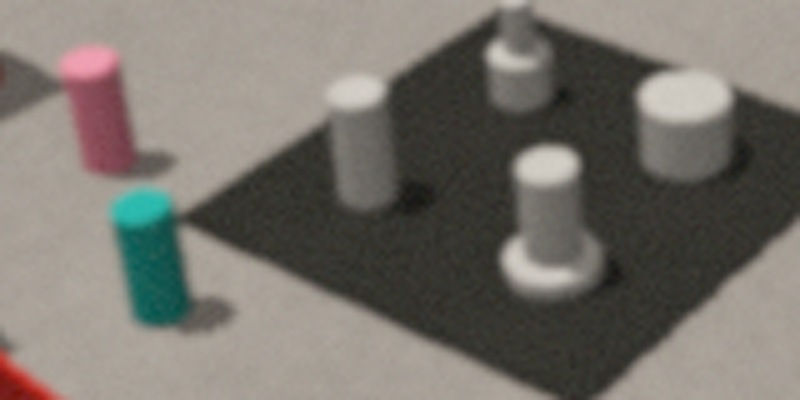

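```bash
cat > meas.py <<'E'
from h import *
def comp(mask,c):
    n,l,s,ce=cv2.connectedComponentsWithStats(mask.astype(np.uint8)); 
    i=l[c[1],c[0]]; return ce[i],s[i]
E
python3 - <<'E'
from meas import *
import pickle
o=pickle.load(open("o0.pkl","rb"))
m,p,d=o["top"]; g=p.min(2)
up=lambda q,ox,oy:[[(x+.5)/5-.5+ox,(y+.5)/5-.5+oy] for x,y in q]
for th in(140,155,170):
    c,s=comp(g>th,(406,203)); print("pin",c,s,plane(m,[c],59))
    c,s=comp(g>th,(247,210)); print("knob",c,s,plane(m,[c],110))
print("knob hand",plane(m,up([(440,133)],160,185),110))
B=plane(m,up([(47,115),(615,48),(635,258),(57,322)],160,185),20)
print(B,B.mean(0)); 
print("lens",[np.linalg.norm(B[i]-B[i-1]) for i in range(4)])
for e in(B[0]-B[1],B[3]-B[2]): print(np.arctan2(e[1],e[0])-np.pi/2)
H=plane(m,up([(365,72),(588,47),(607,237),(377,267)],160,185),70*0+50); print("housing",H,H.mean(0))
J=plane(m,up([(99,160),(168,155),(174,245),(103,250)],160,185),40); print("fj",J)
J=plane(m,up([(252,142),(320,137),(325,227),(258,235)],160,185),40); print("sj",J)
ms,ps,ds=o["scene"]
save("sg",cv2.resize(ps[200:330,350:535],None,fx=4,fy=4,interpolation=cv2.INTER_CUBIC))
c,s=comp(ps.min(2)>150,(261,189)); print(c,s)
E
```

```text
pin [405.45555556 202.94444444] [400 198  11  11  90] [[ 567.84368473 -271.07749427   59.        ]]
knob [257.38041734 214.9494382 ] [ 234  195   46   42 1246] [[525.6446232   51.56834759 110.        ]]
pin [405.48275862 202.96551724] [401 198  10  11  87] [[ 567.79675742 -271.13723468   59.        ]]
knob [250.395 212.155] [241 205  20  19 200] [[531.35019285  66.7049907  110.        ]]
pin [405.54878049 203.03658537] [401 198  10  11  82] [[ 567.63737344 -271.28146611   59.        ]]
knob [250.62032086 212.10160428] [241 205  20  19 187] [[531.47450242  66.23286995 110.        ]]
knob hand [[533.28663517  72.75270169 110.        ]]
[[553.5135905  274.86918346  20.        ]
 [590.90531909   9.73930398  20.        ]
 [491.74098143  -3.44698767  20.        ]
 [456.97162232 261.31389348  20.        ]] [523.28287834 135.61884831  20.        ]
lens [np.float64(97.48896094531526), np.float64(267.75360755788176), np.float64(100.03721383115791), np.float64(267.03414111651983)]
0.14010770574902875
0.13057641219960958
housing [[571.03896688 120.1799819   50.        ]
 [584.70671216  18.8246578   50.        ]
 [497.61638604   6.62156229  50.        ]
 [482.0349599  109.20881065  50.        ]] [533.84925624  63.70875316  50.        ]
fj [[529.58809193 241.51805226  40.        ]
 [532.51698798 210.21188063  40.        ]
 [491.26186461 204.13286648  40.        ]
 [488.36891511 236.08516737  40.        ]]
sj [[539.29826231 172.24797187  40.        ]
 [542.23541046 141.24709201  40.        ]
 [500.81035929 136.19393071  40.        ]
 [496.55972205 166.38221157  40.        ]]
[318.11015119 141.43620203] [  163    79   306   131 12038]
```

View pics/sg.png

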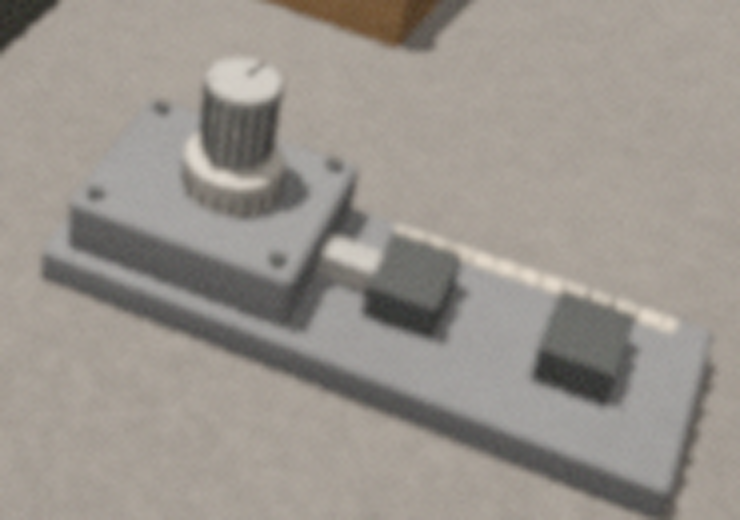

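```bash
cat > go.py <<'E'
import numpy as np,sys
def delta(cur,yaw,tgt):
    d=np.array(tgt)-cur; c,s=np.cos(yaw),np.sin(yaw)
    return np.array([c*d[0]+s*d[1], s*d[0]-c*d[1], -d[2]])/200
def apply(cur,yaw,sh,turn=0):
    sh=np.array(sh)*200; c,s=np.cos(yaw),np.sin(yaw)
    return np.array(cur)+[c*sh[0]+s*sh[1], s*sh[0]-c*sh[1], -sh[2]], yaw-turn*np.pi/2
E
python3 - <<'E'
from go import *
p,y=apply([218.278,477.471,231.305],1.003-1.431+np.pi,(-.78,-.67,0),.64)
print(p,y,delta(p,y,[520,190,231]),delta(p,y,[567,-271,231]))
E
```

```text
[304.58946381 290.80999386 231.305     ] 1.7082830044410593 [-0.64690786  0.99780713  0.001525  ] [-2.96236460e+00  9.14680229e-01  1.52500000e-03]
```

Emit:
{"api": "move_arm", "payload": {
  "motion": [
    [[-0.78, -0.67, 0, 0.64], [-0.78, -0.67, 0, 0.64], [-0.78, -0.67, 0, 0.64], [-0.78, -0.67, 0, 0.64], [-0.78, -0.67, 0, 0.64], [-0.78, -0.67, 0, 0.64], [-0.78, -0.67, 0, 0.64], [-0.78, -0.67, 0, 0.64]]
  ]
}}

```text
time_s: 0.95
ee_pos: [304.5, 290.5, 231.2]
ee_rot: [-3.141, 0.0, 1.705]
contact_force: [-0.3, 0.7, -0.2]
width: 1.0
```

Emit:
{"api": "move_arm", "payload": {
  "motion": [
    [[-0.62, 1.0, 0, 0], [-0.62, 1.0, 0, 0], [-0.62, 1.0, 0, 0], [-0.62, 1.0, 0, 0], [-0.62, 1.0, 0, 0], [-0.62, 1.0, 0, 0], [-0.62, 1.0, 0, 0], [-0.62, 1.0, 0, 0]]
  ]
}}

```text
time_s: 1.75
ee_pos: [518.5, 195.6, 231.1]
ee_rot: [-3.141, -0.0, 1.71]
contact_force: [0.1, -0.6, -0.4]
width: 0.997
```

Run:
```python
from meas import *
import pickle
print(bot.observe()['ee_pos'],bot.observe()['joint_vel'].round(3))
o=cam("wrist"); pickle.dump(o,open("o1.pkl","wb")); save("w1",o[1])
```

```text
[518.51178666 195.58049    231.10002827] [ 0.009 -0.012 -0.006 -0.002 -0.     0.007]
```

View pics/w1.png

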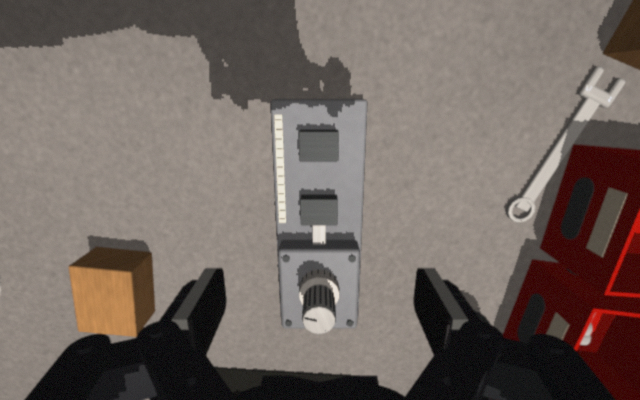

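Run:
```python
from meas import *
import pickle
m,p,d=pickle.load(open("o1.pkl","rb"))
save("w1z",cv2.resize(p[95:335,265:375],None,fx=4,fy=4,interpolation=cv2.INTER_CUBIC)[:600]); save("w1y",cv2.resize(p[200:340,265:375],None,fx=4,fy=4,interpolation=cv2.INTER_CUBIC))
```

```text
(no output)
```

View pics/w1z.png

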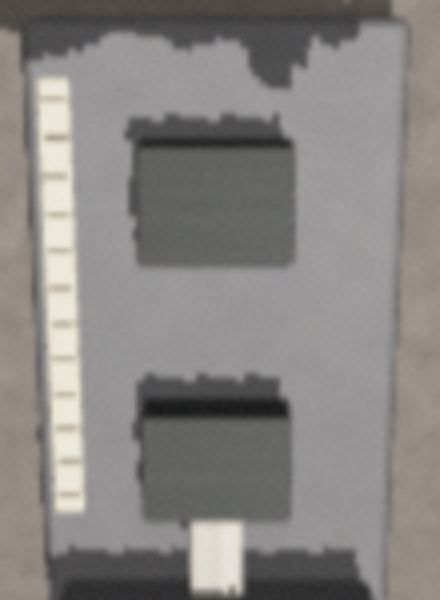

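View pics/w1y.png

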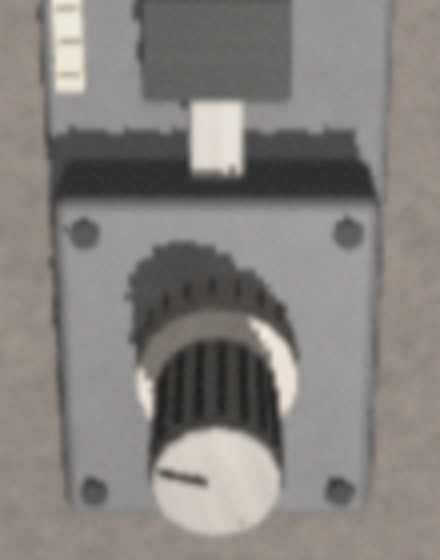

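Run:
```python
from meas import *
import pickle
m,p,d=pickle.load(open("o1.pkl","rb"))
up=lambda q,ox,oy:[[(x+.5)/4-.5+ox,(y+.5)/4-.5+oy] for x,y in q]
F=plane(m,up([(137,266),(295,266)],265,95),40); S=plane(m,up([(143,416),(290,416)],265,95),40)
k=plane(m,up([(217,481)],265,200),110); sc=plane(m,up([(84,233),(348,233),(94,490),(340,490)],265,200),50)
B=plane(m,up([(25,25),(408,22)],265,95),20)
for n,q in dict(F=F,S=S,k=k,sc=sc,B=B).items(): print(n,q.round(1).tolist(),q.mean(0).round(1))
a=sc[:2].mean(0)-sc[2:].mean(0); print("yaw",np.arctan2(-a[0],a[1]))
a=F.mean(0)-k[0]; print("yaw",np.arctan2(-a[0],a[1]), "L",np.linalg.norm(a[:2]))
for q in(F,S,B,sc[:2]): e=q[1]-q[0]; print(np.arctan2(e[1],e[0]),np.linalg.norm(e))
print("gap",np.linalg.norm((F.mean(0)-S.mean(0))[:2]))
```

```text
F [[495.6, 207.5, 40.0], [535.5, 213.0, 40.0]] [515.5 210.3  40. ]
S [[501.9, 167.8, 40.0], [540.4, 173.2, 40.0]] [521.2 170.5  40. ]
k [[535.0, 72.6, 110.0]] [535.   72.6 110. ]
sc [[494.2, 101.3, 50.0], [565.6, 111.2, 50.0], [506.0, 17.5, 50.0], [577.6, 27.5, 50.0]] [535.9  64.4  50. ]
B [[459.3, 261.1, 20.0], [555.9, 275.3, 20.0]] [507.6 268.2  20. ]
yaw 0.14064830068104078
yaw 0.14031801785552087 L 139.06331198330898
0.13809693673362985 40.23279842287629
0.138139231207302 38.86801809101004
0.14552899320253995 97.56990426612151
0.13821302063105356 72.09716705970493
gap 40.19070651885664
```

Run:
```python
from go import *
p,y=apply([304.58946381,290.80999386,231.305],1.7082830044,(-.62,1,0))
print(p,delta(p,y,[568,-265,231]))
```

```text
[519.69686996 195.3908982  231.305     ] [-2.31333297e+00 -7.62553347e-02  1.52500000e-03]
```

Emit:
{"api": "move_arm", "payload": {
  "motion": [
    [[-0.77, -0.025, 0, 0], [-0.77, -0.025, 0, 0], [-0.77, -0.025, 0, 0], [-0.77, -0.025, 0, 0], [-0.77, -0.025, 0, 0]]
  ]
}}

```text
time_s: 2.3
ee_pos: [535.1, 41.4, 231.6]
ee_rot: [3.141, -0.0, 1.707]
contact_force: [-0.6, 0.8, 0.7]
width: 0.998
```

Emit:
{"api": "move_arm", "payload": {
  "motion": [
    [[-0.77, -0.025, 0, 0], [-0.77, -0.025, 0, 0], [-0.77, -0.025, 0, 0], [-0.77, -0.025, 0, 0], [-0.77, -0.025, 0, 0]]
  ]
}}

```text
time_s: 2.8
ee_pos: [551.5, -110.8, 231.2]
ee_rot: [-3.141, -0.001, 1.708]
contact_force: [0.4, 0.6, -0.1]
width: 0.997
```

Emit:
{"api": "move_arm", "payload": {
  "motion": [
    [[-0.77, -0.025, 0, 0], [-0.77, -0.025, 0, 0], [-0.77, -0.025, 0, 0], [-0.77, -0.025, 0, 0], [-0.77, -0.025, 0, 0], [-0.77, -0.025, 0, 0], [-0.77, -0.025, 0, 0]]
  ],
  "hand": 0.3
}}

```text
time_s: 3.5
ee_pos: [567.9, -262.2, 231.6]
ee_rot: [3.142, -0.0, 1.71]
contact_force: [0.9, -0.0, 0.2]
width: 0.698
```

Run:
```python
from meas import *
import pickle
s=bot.observe();print(s['time_s'],s['ee_pos'],s['ee_rot'],s['joint_vel'].round(3))
o=cam("wrist"); pickle.dump(o,open("o2.pkl","wb")); save("w2",o[1])
```

```text
3.5 [ 567.89218333 -262.16800143  231.61559977] [ 3.14150908e+00 -3.97977473e-04  1.71019483e+00] [-0.007  0.001  0.004 -0.002 -0.004 -0.003]
```

View pics/w2.png

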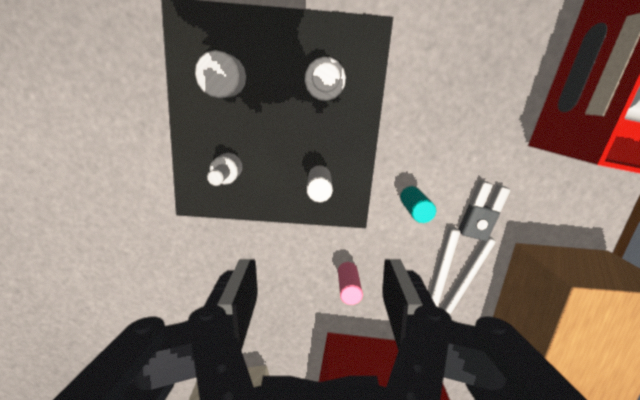

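Run:
```python
from meas import *
from go import *
import pickle
m,p,d=pickle.load(open("o2.pkl","rb"))
for th in(170,190,210):
    c,s=comp(p.min(2)>th,(319,189)); print(c,s,plane(m,[c],59))
p,y=apply([519.69686996,195.3908982,231.305],1.7082830044,(-2.31,-.075,0))
print(p)
print(bot.observe()['ee_pos'])
```

```text
[319.29535865 189.5021097 ] [307 178  25  24 474] [[ 569.16444072 -271.71868561   59.        ]]
[319.43080357 189.56919643] [308 178  24  24 448] [[ 569.30676577 -271.76876888   59.        ]]
[319.44055944 189.61538462] [308 179  24  23 429] [[ 569.32290558 -271.81464366   59.        ]]
[ 568.15733854 -264.30528732  231.305     ]
[ 567.86865306 -262.51915941  231.685044  ]
```

Emit:
{"api": "move_arm", "payload": {
  "motion": [
    [[-0.037, 0, 0.2, 0], [-0.037, 0, 0.4, 0], [-0.037, 0, 0.6, 0], [-0.037, 0, 0.7, 0], [-0.037, 0, 0.8, 0], [-0.037, 0, 0.9, 0], [-0.037, 0, 0.95, 0], [-0.037, 0, 1.0, 0], [-0.037, 0, 1.0, 0], [-0.037, 0, 1.0, 0], [-0.037, 0, 1.0, 0]]
  ]
}}

```text
time_s: 4.65
ee_pos: [569.2, -272.2, 32.3]
ee_rot: [3.14, 0.001, 1.708]
contact_force: [0.4, 0.9, -0.5]
width: 0.698
```

Run:
```python
from meas import *
s=bot.observe();print(s['time_s'],s['ee_pos'],s['ee_rot'],s['contact_force'])
o=cam("wrist"); save("w3",o[1])
```

```text
4.65 [ 569.17215413 -272.21693322   32.28115297] [3.14044401e+00 9.37773276e-04 1.70755262e+00] [ 0.36527894  0.91577178 -0.53930733]
```

View pics/w3.png

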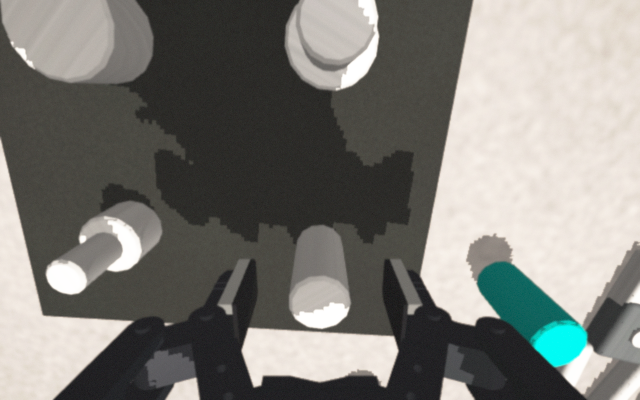

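The pin, with its top at about (320,300), is centred between the pads at columns 240 and 400. I'll close on it and lift.

Emit:
{"api": "move_arm", "payload": {
  "motion": [
    [[0, 0, 0, 0], [0, 0, 0, 0], [0, 0, 0, 0], [0, 0, 0, 0], [0, 0, 0, 0], [0, 0, 0, 0], [0, 0, 0, 0], [0, 0, 0, 0]]
  ],
  "hand": 1.0,
  "grip_force": 50
}}

```text
time_s: 5.5
ee_pos: [568.9, -272.1, 31.8]
ee_rot: [3.141, 0.0, 1.707]
contact_force: [-0.6, 0.3, 5.0]
width: 0.287
```

Emit:
{"api": "move_arm", "payload": {
  "motion": [
    [[0, 0, -0.1, 0], [0, 0, -0.3, 0], [0, 0, -0.5, 0], [0, 0, -0.6, 0], [0, 0, -0.7, 0], [0, 0, -0.7, 0], [0, 0, -0.7, 0]]
  ]
}}

```text
time_s: 6.2
ee_pos: [568.3, -271.8, 170.4]
ee_rot: [-3.141, -0.0, 1.707]
contact_force: [-0.7, 0.4, -3.0]
width: 0.287
```

Run:
```python
from meas import *
s=bot.observe();print(s['time_s'],s['ee_pos'],s['ee_rot'],s['contact_force'],s['width'])
o=cam("wrist"); save("w4",o[1])
from go import *
p,y=apply([568.157,-264.305,231.305],1.7082830044,(-.037,0,1-.7))
print(p,delta(p,y,[517.5,190,171.3]))
```

```text
6.2 [ 568.30099368 -271.80773519  170.42439209] [-3.14104835e+00 -3.70809911e-04  1.70739894e+00] [-0.72159225  0.3590086  -2.96924465] 0.28659668045092734
[ 569.17119919 -271.63517053  171.305     ] [2.32180366e+00 6.04265636e-02 2.50000000e-05]
```

View pics/w4.png

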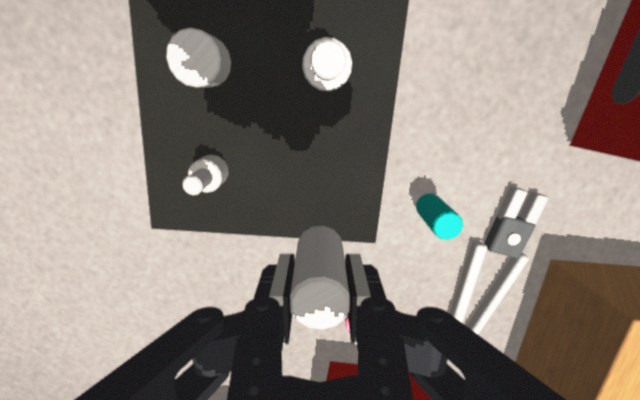

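Emit:
{"api": "move_arm", "payload": {
  "motion": [
    [[0.1, 0, 0, 0], [0.3, 0.01, 0, 0], [0.5, 0.02, 0, 0], [0.7, 0.02, 0, 0], [0.774, 0.02, 0, 0], [0.774, 0.02, 0, 0]]
  ]
}}

```text
time_s: 6.85
ee_pos: [550.4, -115.8, 170.1]
ee_rot: [-3.139, -0.001, 1.71]
contact_force: [-0.8, -1.2, -1.2]
width: 0.284
```

Emit:
{"api": "move_arm", "payload": {
  "motion": [
    [[0.2, 0.01, 0, 0], [0.4, 0.01, 0, 0], [0.6, 0.02, 0, 0], [0.774, 0.02, 0, 0], [0.774, 0.02, 0, 0]]
  ]
}}

```text
time_s: 7.35
ee_pos: [533.5, 38.4, 170.5]
ee_rot: [-3.14, -0.001, 1.71]
contact_force: [-0.8, -0.6, -1.8]
width: 0.288
```

Emit:
{"api": "move_arm", "payload": {
  "motion": [
    [[0.2, 0.01, 0, 0], [0.4, 0.01, 0, 0], [0.6, 0.02, 0, 0], [0.7, 0.02, 0, 0], [0.774, 0.02, 0, 0], [0.774, 0.02, 0, 0], [0.774, 0.02, 0, 0], [0.774, 0.02, 0, 0]]
  ]
}}

```text
time_s: 8.15
ee_pos: [517.5, 188.5, 171.1]
ee_rot: [-3.141, 0.0, 1.706]
contact_force: [-0.0, -0.3, -2.1]
width: 0.285
```

Run:
```python
from meas import *
import pickle
s=bot.observe();print(s['time_s'],s['ee_pos'],s['ee_rot'],s['contact_force'],s['width'])
o=cam("wrist"); pickle.dump(o,open("o5.pkl","wb")); save("w5",o[1])
```

```text
8.15 [517.5390477  188.50577617 171.11930047] [-3.14134669e+00  4.84486454e-04  1.70608952e+00] [-0.04357914 -0.29799792 -2.12659271] 0.28508983056069664
```

View pics/w5.png

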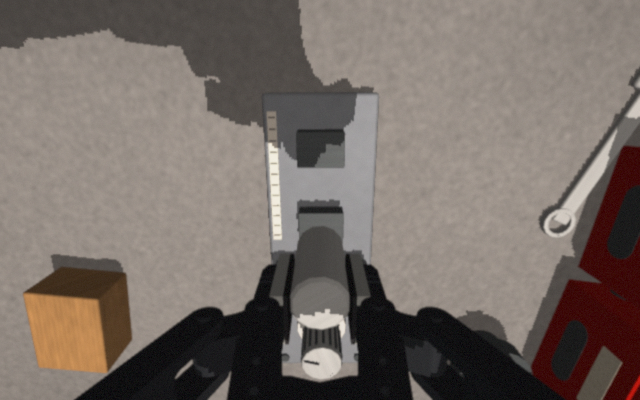

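Emit:
{"api": "move_arm", "payload": {
  "motion": [
    [[0, 0, 0.1, 0], [0, 0, 0.25, 0], [0, 0, 0.35, 0], [0, 0, 0.4, 0], [0, 0, 0.45, 0], [0, 0, 0.48, 0], [0, 0, 0.48, 0], [0, 0, 0.48, 0], [0, 0, 0.48, 0]]
  ]
}}

```text
time_s: 9.1
ee_pos: [517.7, 189.9, 76.0]
ee_rot: [3.14, -0.0, 1.708]
contact_force: [0.5, 0.6, -2.2]
width: 0.285
```

Run:
```python
from meas import *
import pickle
s=bot.observe();print(s['time_s'],s['ee_pos'],s['ee_rot'],s['contact_force'],s['width'])
a=cam("wrist");b=cam("scene");c=cam("top")
save("w6",a[1]);save("s6",cv2.resize(b[1][190:330,350:535],None,fx=4,fy=4)); save("t6",cv2.resize(c[1][185:265,160:295],None,fx=5,fy=5))
```

```text
9.1 [517.74709887 189.93457529  76.03405945] [ 3.14032390e+00 -1.09436823e-04  1.70755083e+00] [ 0.45601459  0.62217731 -2.22683657] 0.2854974218786122
```

View pics/w6.png

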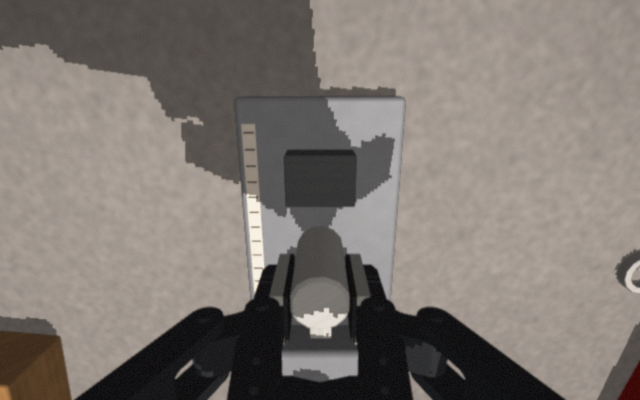

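View pics/s6.png

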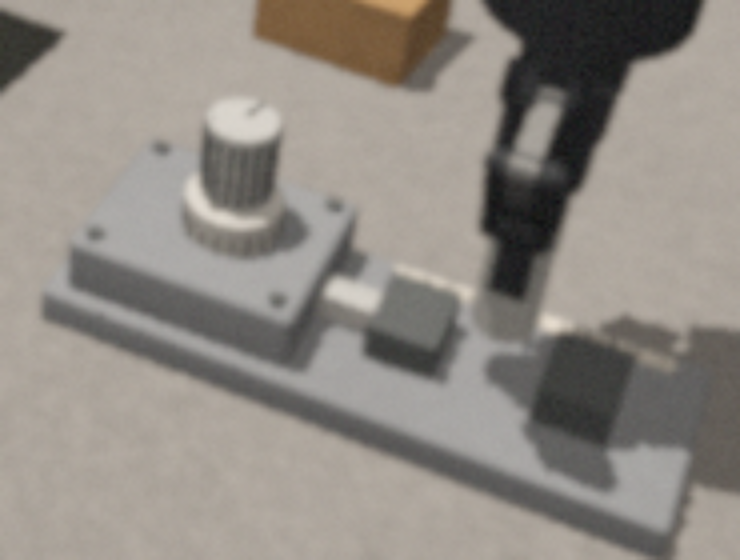

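View pics/t6.png

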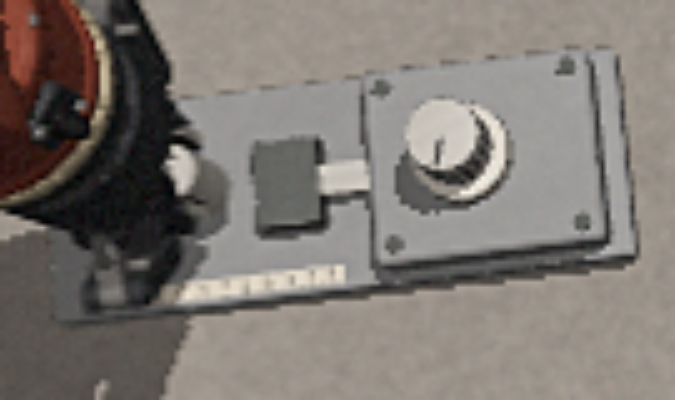

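The pin, at scene zoom (505,325), is above the gap between the jaws. I'll lower it.

Emit:
{"api": "move_arm", "payload": {
  "motion": [
    [[0, 0, 0.05, 0], [0, 0, 0.09, 0], [0, 0, 0.11, 0], [0, 0, 0.12, 0], [0, 0, 0.125, 0], [0, 0, 0.125, 0], [0, 0, 0.125, 0]]
  ]
}}

```text
time_s: 9.95
ee_pos: [517.4, 189.8, 50.5]
ee_rot: [3.141, -0.0, 1.707]
contact_force: [0.5, 0.7, -3.2]
width: 0.284
```

Run:
```python
from meas import *
s=bot.observe();print(s['time_s'],s['ee_pos'],s['ee_rot'],s['contact_force'],s['width'])
b=cam("scene");a=cam("wrist");save("w7",a[1])
save("s7",cv2.resize(b[1][190:330,350:535],None,fx=4,fy=4))
```

```text
9.95 [517.37716379 189.82894351  50.49330917] [ 3.14121410e+00 -4.26914841e-05  1.70745691e+00] [ 0.49975605  0.69860888 -3.16846038] 0.2836493731497362
```

View pics/s7.png

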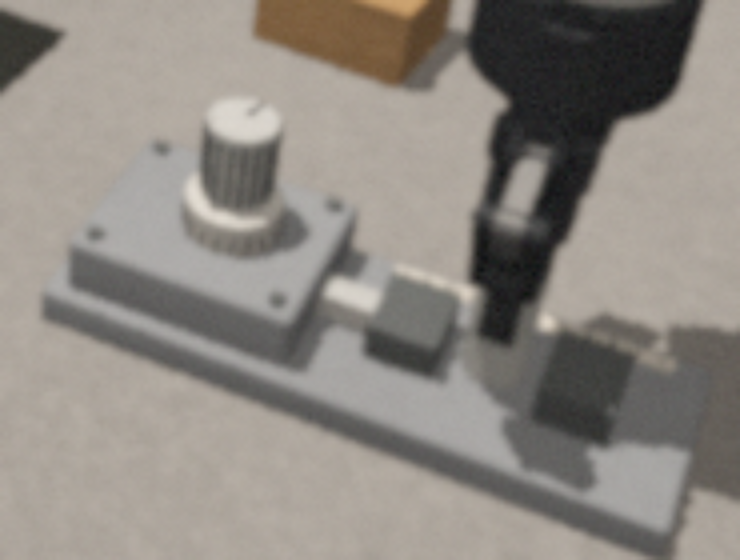

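View pics/w7.png

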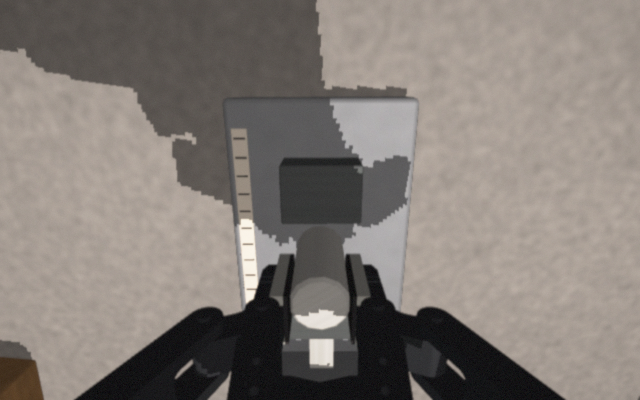

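Emit:
{"api": "move_arm", "payload": {
  "motion": [
    [[0, 0, 0.004, 0], [0, 0, 0.007, 0], [0, 0, 0.01, 0], [0, 0, 0.01, 0], [0, 0, 0.01, 0]]
  ]
}}

```text
time_s: 10.55
ee_pos: [517.3, 189.8, 48.8]
ee_rot: [3.141, -0.0, 1.708]
contact_force: [-1.8, -1.5, 5.1]
width: 0.285
```

Emit:
{"api": "move_arm", "payload": {
  "motion": [
    [[0, 0, 0, 0], [0, 0, 0, 0], [0, 0, 0, 0], [0, 0, 0, 0], [0, 0, 0, 0], [0, 0, 0, 0]]
  ],
  "hand": 0.3
}}

```text
time_s: 11.15
ee_pos: [517.2, 189.8, 48.3]
ee_rot: [-3.142, 0.0, 1.708]
contact_force: [-0.5, 0.1, -0.7]
width: 0.699
```

Emit:
{"api": "move_arm", "payload": {
  "motion": [
    [[0, 0, -0.1, 0], [0, 0, -0.3, 0], [0, 0, -0.5, 0], [0, 0, -0.65, 0], [0, 0, -0.65, 0], [0, 0, -0.65, 0], [0, 0, -0.65, 0]]
  ]
}}

```text
time_s: 11.85
ee_pos: [516.5, 189.6, 177.2]
ee_rot: [-3.14, 0.0, 1.707]
contact_force: [-0.9, -0.2, -0.0]
width: 0.7
```

Run:
```python
from meas import *
import pickle
s=bot.observe();print(s['time_s'],s['ee_pos'],s['ee_rot'],s['contact_force'],s['width'])
b=cam("scene");a=cam("wrist");save("w8",a[1]); pickle.dump(a,open("o8.pkl","wb"))
save("s8",cv2.resize(b[1][190:330,350:535],None,fx=4,fy=4))
```

```text
11.85 [516.45458148 189.61025103 177.22656685] [-3.13980346e+00  1.58132433e-04  1.70747141e+00] [-0.8978226  -0.19317678 -0.02911316] 0.7001304640699164
```

View pics/s8.png

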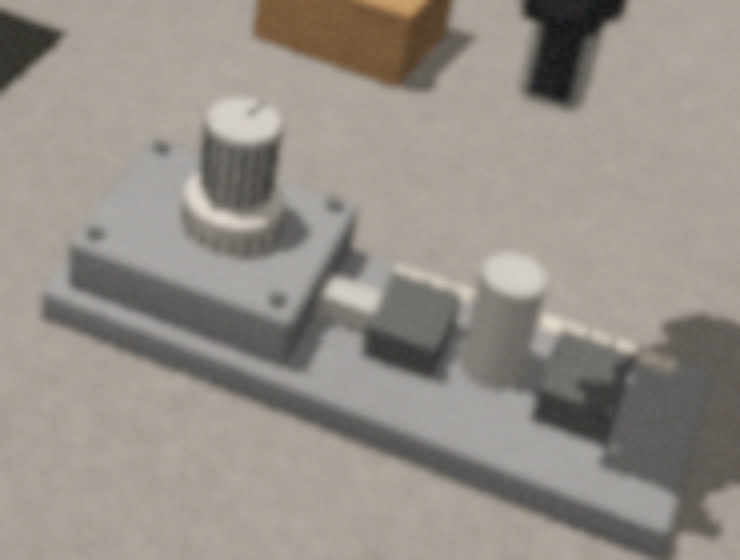

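View pics/w8.png

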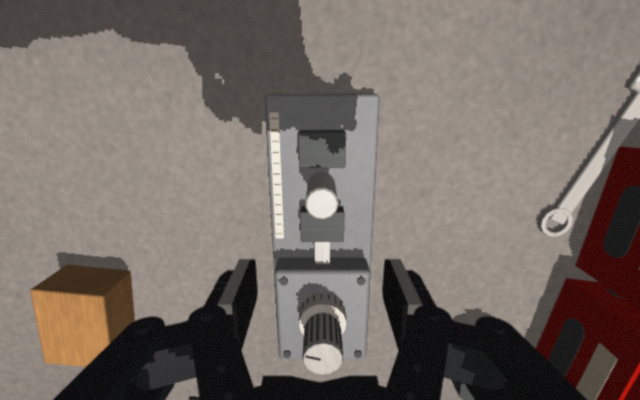

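Run:
```python
from meas import *
from go import *
import pickle
m,p,d=pickle.load(open("o8.pkl","rb"))
z=p[330:390,290:355]; save("kz",cv2.resize(z,None,fx=8,fy=8,interpolation=cv2.INTER_CUBIC))
for th in(160,180,200):
    c,s=comp(p.min(2)>th,(326,362)); print(c,s,plane(m,[c],110))
    c,s=comp(p.min(2)>th,(321,202)); print(c,s,plane(m,[c],76))
c,y=np.array([569.17119919,-271.63517053,171.305]),1.7082830044
c,y=apply(c,y,(2.322,.06,.48+.125+.01-.65)); print(c,y,delta(c,y,[534.5,72.6,150]))
```

```text
[323.22538553 358.97746145] [304 344  38  31 843] [[535.30248351  72.20681213 110.        ]]
[321.51366906 203.53381295] [307 190  31  29 695] [[517.74200321 190.03411637  76.        ]]
[323.51004016 358.85809906] [305 344  36  30 747] [[535.51019289  72.35643495 110.        ]]
[321.46493902 203.58689024] [307 190  30  28 656] [[517.71051711 189.98582624  76.        ]]
[319.58371759 199.43220316] [     0      0    640    400 254385] [[514.32583363 204.29642952 110.        ]]
[321.47508306 203.51993355] [308 190  28  28 602] [[517.71077469 190.0413322   76.        ]]
[517.41011039 190.02720576 178.305     ] 1.7082830044 [-0.59330675  0.0041738   0.141525  ]
```

View pics/kz.png

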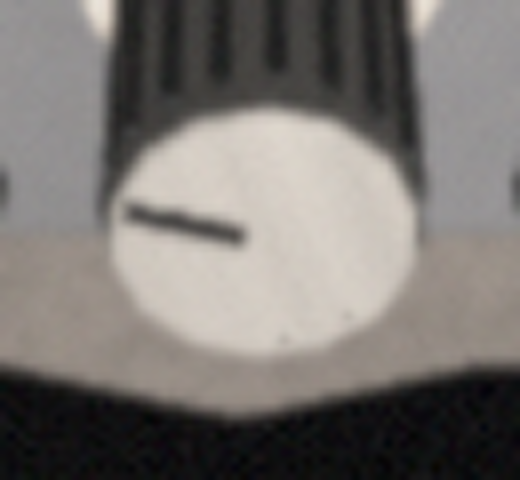

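Emit:
{"api": "move_arm", "payload": {
  "motion": [
    [[-0.2, 0.007, 0.05, -0.1], [-0.4, 0.007, 0.1, -0.2], [-0.594, 0.007, 0.14, -0.3], [-0.594, 0.007, 0.14, -0.4], [-0.594, 0.007, 0.14, -0.4], [-0.594, 0.007, 0.14, -0.4], [-0.594, 0.007, 0.14, -0.4], [-0.594, 0.007, 0.14, -0.4]]
  ]
}}

```text
time_s: 12.75
ee_pos: [534.5, 72.6, 150.0]
ee_rot: [-3.141, -0.0, 2.335]
contact_force: [1.0, -0.1, 0.3]
width: 0.7
```

Run:
```python
from meas import *
import pickle
s=bot.observe();print(s['time_s'],s['ee_pos'],s['ee_rot'],s['contact_force'],s['width'],s['qpos'])
a=cam("wrist");save("w9",a[1]); pickle.dump(a,open("o9.pkl","wb"))
```

```text
12.75 [534.53754466  72.56879126 150.00730373] [-3.14120954e+00 -3.89090245e-04  2.33518517e+00] [ 1.01724816 -0.09587696  0.31205311] 0.7004225050357578 [-6.28951048e-04  3.77265472e-01 -2.51773215e-01  9.42303470e-01
  1.53544370e-05  8.05778455e-01]
```

View pics/w9.png

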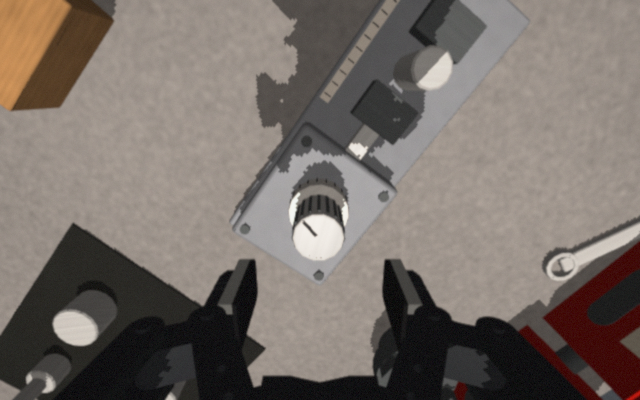

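Run:
```python
from meas import *
import pickle
m,p,d=pickle.load(open("o9.pkl","rb"))
save("kz2",cv2.resize(p[190:280,275:365],None,fx=6,fy=6,interpolation=cv2.INTER_CUBIC))
for th in(170,190,205,220):
    c,s=comp(p.min(2)>th,(328,245)); print(c,s,plane(m,[c],110))
print(plane(m,[(318.5,237)],110))
```

```text
[318.23245368 238.05446378] [ 293  215   51   47 1781] [[535.01447599  71.64851765 110.        ]]
[318.32269717 237.75677303] [ 294  215   49   45 1661] [[534.91786123  71.82852825 110.        ]]
[318.27608142 237.71628499] [ 294  216   49   44 1572] [[534.87907131  71.82845314 110.        ]]
[316.67379256 236.10847189] [ 295  216   45   42 1263] [[533.44963379  71.92903594 110.        ]]
[[534.64984657  72.26391901 110.        ]]
```

View pics/kz2.png

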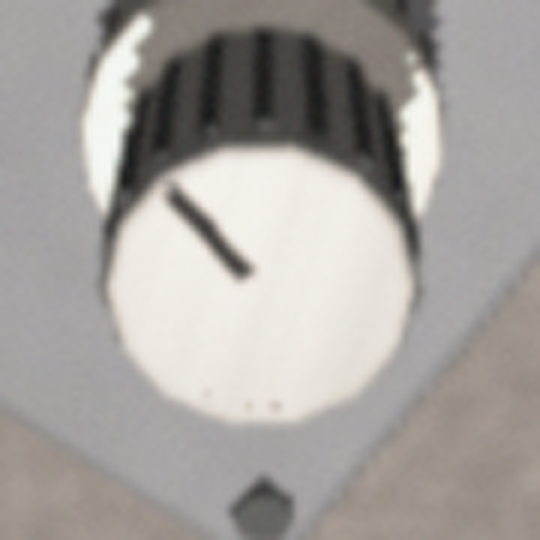

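Emit:
{"api": "move_arm", "payload": {
  "motion": [
    [[0, 0, 0.15, 0], [0, 0, 0.25, 0], [0, 0, 0.3, 0], [0, 0, 0.34, 0], [0, 0, 0.36, 0], [0, 0, 0.36, 0], [0, 0, 0.36, 0]]
  ]
}}

```text
time_s: 13.5
ee_pos: [535.3, 72.3, 78.9]
ee_rot: [3.141, 0.001, 2.336]
contact_force: [-0.4, 0.0, 0.2]
width: 0.699
```

Emit:
{"api": "move_arm", "payload": {
  "motion": [
    [[0, 0, 0, 0], [0, 0, 0, 0], [0, 0, 0, 0], [0, 0, 0, 0], [0, 0, 0, 0], [0, 0, 0, 0], [0, 0, 0, 0]]
  ],
  "hand": 1.0,
  "grip_force": 30
}}

```text
time_s: 14.2
ee_pos: [534.4, 71.6, 79.0]
ee_rot: [-3.14, 0.001, 2.335]
contact_force: [-4.9, -4.4, 7.4]
width: 0.366
```

Run:
```python
from meas import *
s=bot.observe();print(s['time_s'],s['ee_pos'],s['ee_rot'],s['contact_force'],s['ft_torque'],s['width'])
b=cam("scene");c=cam("top")
save("s10",cv2.resize(b[1][190:330,350:535],None,fx=4,fy=4))
```

```text
14.2 [534.40693878  71.59015726  79.04700899] [-3.14037599e+00  9.23034459e-04  2.33538895e+00] [-4.90381268 -4.41427485  7.39320633] [-0.72463784  0.8667902  -0.05482878] 0.36575352725950794
```

View pics/s10.png

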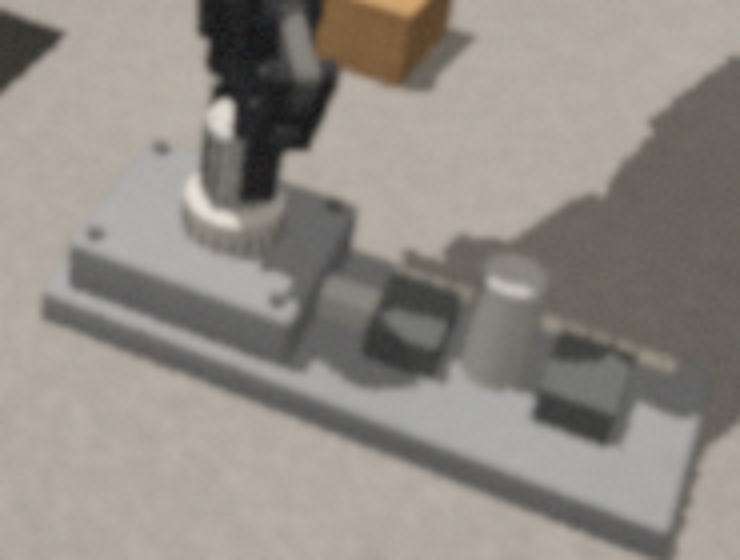

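Emit:
{"api": "move_arm", "payload": {
  "motion": [
    [[0, 0, 0, 0.03], [0, 0, 0, 0.06], [0, 0, 0, 0.09], [0, 0, 0, 0.12], [0, 0, 0, 0.15], [0, 0, 0, 0.18], [0, 0, 0, 0.21], [0, 0, 0, 0.24], [0, 0, 0, 0.27], [0, 0, 0, 0.3], [0, 0, 0, 0.3], [0, 0, 0, 0.3]]
  ]
}}

```text
time_s: 15.5
ee_pos: [534.8, 71.7, 79.1]
ee_rot: [3.142, 0.001, 1.864]
contact_force: [-3.4, -3.0, 7.3]
width: 0.368
```

Run:
```python
from meas import *
s=bot.observe();print(s['time_s'],s['ee_pos'],s['ee_rot'],s['contact_force'],s['ft_torque'],s['width'])
b=cam("scene");c=cam("top")
save("s11",cv2.resize(b[1][190:330,350:535],None,fx=4,fy=4))
```

```text
15.5 [534.75488797  71.74694781  79.0763937 ] [3.14155951e+00 1.19025120e-03 1.86412350e+00] [-3.44687229 -3.04427925  7.34057551] [-0.59094094  0.552487   -0.06113806] 0.36763358744073377
```

View pics/s11.png

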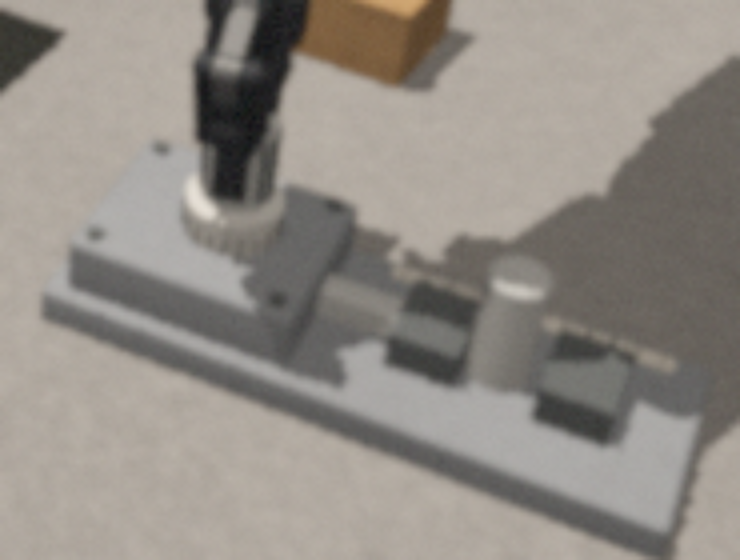

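The jaw has advanced and is touching the pin, which is still upright. I'll keep turning in stages.

Emit:
{"api": "move_arm", "payload": {
  "motion": [
    [[0, 0, 0, 0.03], [0, 0, 0, 0.06], [0, 0, 0, 0.09], [0, 0, 0, 0.12], [0, 0, 0, 0.15], [0, 0, 0, 0.18], [0, 0, 0, 0.2], [0, 0, 0, 0.2]]
  ]
}}

```text
time_s: 16.4
ee_pos: [535.0, 71.8, 79.1]
ee_rot: [3.141, 0.001, 1.549]
contact_force: [-2.8, -2.5, 5.7]
width: 0.361
```

Run:
```python
from meas import *
s=bot.observe();print(s['time_s'],s['ee_pos'],s['ee_rot'],s['contact_force'],s['ft_torque'],s['width'])
b=cam("scene");c=cam("wrist")
save("s12",cv2.resize(b[1][190:330,350:535],None,fx=4,fy=4));save("w12",c[1])
```

```text
16.4 [535.0239951   71.75559562  79.08024919] [3.14073688e+00 1.06883868e-03 1.54902626e+00] [-2.8246936  -2.48646531  5.68519481] [-0.50552725  0.447869    0.05296118] 0.36149684212211164
```

View pics/s12.png

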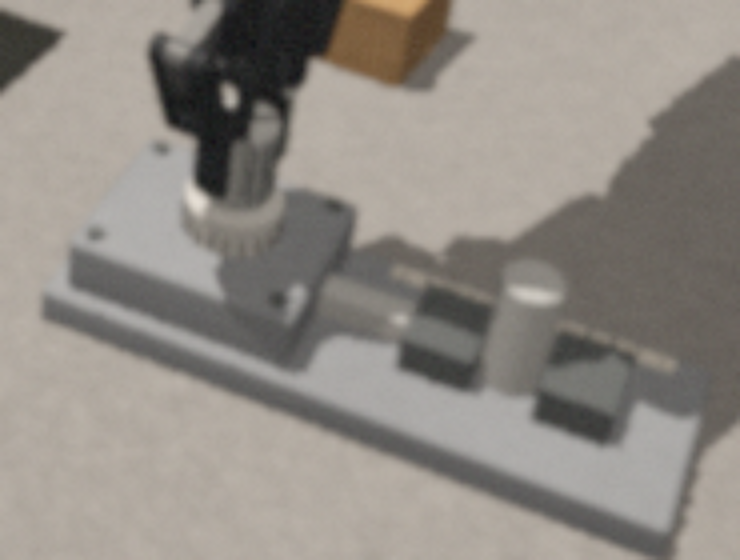

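View pics/w12.png

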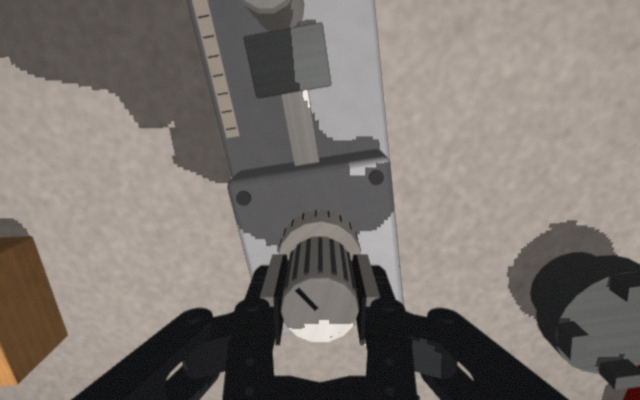

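Emit:
{"api": "move_arm", "payload": {
  "motion": [
    [[0, 0, 0, 0.03], [0, 0, 0, 0.06], [0, 0, 0, 0.09], [0, 0, 0, 0.12], [0, 0, 0, 0.15], [0, 0, 0, 0.18], [0, 0, 0, 0.21], [0, 0, 0, 0.24], [0, 0, 0, 0.27], [0, 0, 0, 0.3], [0, 0, 0, 0.33], [0, 0, 0, 0.35], [0, 0, 0, 0.35]]
  ]
}}

```text
time_s: 17.8
ee_pos: [535.4, 71.7, 79.1]
ee_rot: [3.14, 0.0, 1.0]
contact_force: [-1.7, -4.0, 6.7]
width: 0.364
```

Run:
```python
from meas import *
s=bot.observe();print(s['time_s'],s['ee_pos'],s['ee_rot'],s['contact_force'],s['ft_torque'],s['width'])
b=cam("scene");c=cam("wrist")
save("s13",cv2.resize(b[1][190:330,350:535],None,fx=4,fy=4));save("w13",c[1])
```

```text
17.8 [535.43583922  71.6769317   79.0822408 ] [3.13964770e+00 2.10622151e-04 9.99735586e-01] [-1.73296027 -3.97416614  6.6658422 ] [-0.87591486  0.07074456 -0.00494304] 0.3637936353468092
```

View pics/s13.png

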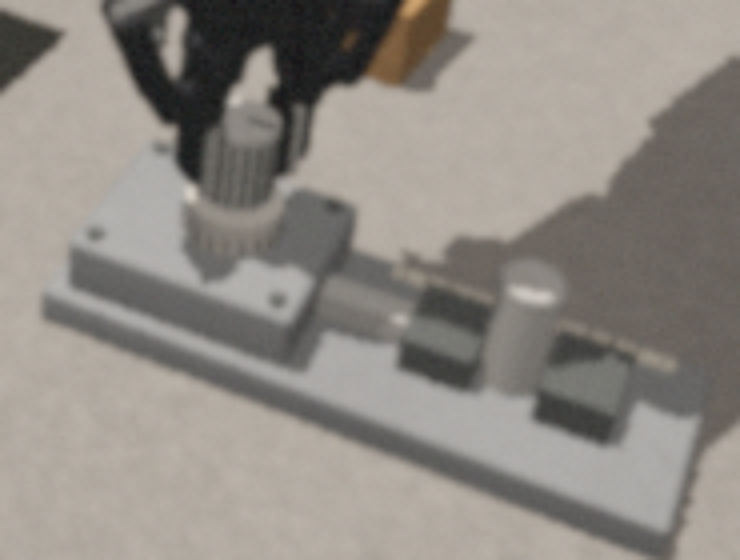

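View pics/w13.png

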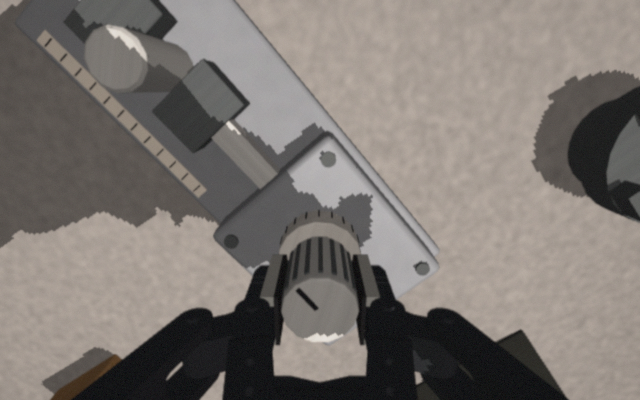

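Between these two views the jaw and pin stayed put, at scene zoom (440,335) and (525,340). The knob turned 0.55 rad with the gripper, its mark at wrist (307,298) unchanged, so the ratchet slipped. I'll let go and lift.

Emit:
{"api": "move_arm", "payload": {
  "motion": [
    [[0, 0, 0, 0], [0, 0, 0, 0], [0, 0, 0, 0], [0, 0, 0, 0], [0, 0, 0, 0], [0, 0, 0, 0]]
  ],
  "hand": 0.3
}}

```text
time_s: 18.5
ee_pos: [534.7, 72.3, 78.2]
ee_rot: [-3.141, 0.0, 1.001]
contact_force: [0.9, -0.2, 0.7]
width: 0.701
```

Emit:
{"api": "move_arm", "payload": {
  "motion": [
    [[0, 0, -0.1, 0], [0, 0, -0.25, 0], [0, 0, -0.4, 0], [0, 0, -0.6, 0], [0, 0, -0.6, 0], [0, 0, -0.6, 0], [0, 0, -0.6, 0]]
  ]
}}

```text
time_s: 19.2
ee_pos: [534.1, 72.3, 197.3]
ee_rot: [-3.14, 0.001, 1.001]
contact_force: [-0.1, -1.7, -1.2]
width: 0.699
```

Run:
```python
from meas import *
import pickle
s=bot.observe();print(s['time_s'],s['ee_pos'],s['ee_rot'],s['contact_force'],s['ft_torque'],s['width'])
b=cam("scene");c=cam("wrist"); pickle.dump((b,c),open("o14.pkl","wb"))
save("s14",cv2.resize(b[1][190:330,350:535],None,fx=4,fy=4));save("w14",c[1])
```

```text
19.2 [534.10817387  72.27954167 197.3290342 ] [-3.14031869e+00  8.26412634e-04  1.00064342e+00] [-0.06038327 -1.667626   -1.22170761] [0.00876194 0.0118746  0.00563812] 0.699041032629871
```

View pics/s14.png

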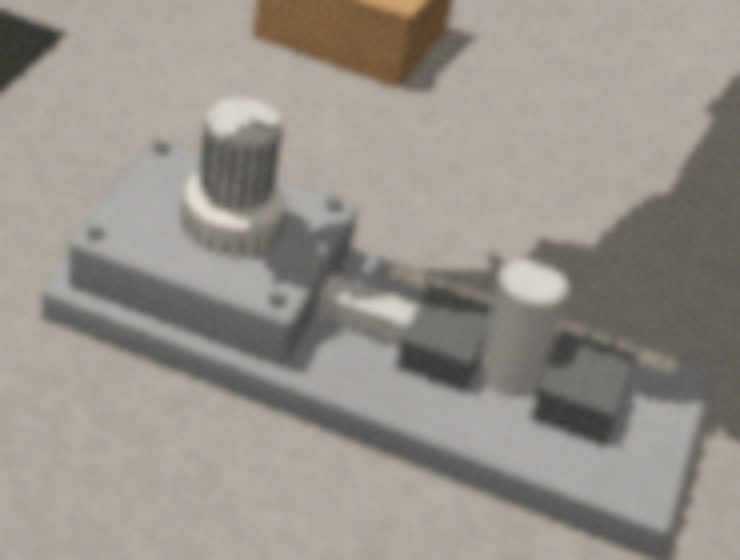

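View pics/w14.png

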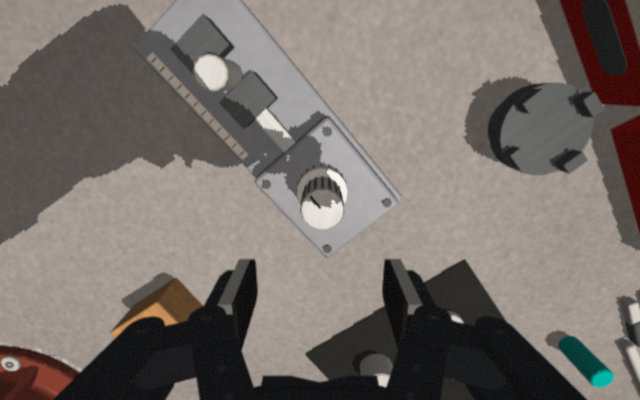

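Run:
```python
from meas import *
import pickle
b,c=pickle.load(open("o14.pkl","rb"))
m,p,d=c
for th in(170,190):
    q,s=comp(p.min(2)>th,(211,71)); P=plane(m,[q],76)[0]; print(q,s,P)
    F=np.array([515.5,210.3]); e=P[:2]-F; print("dist to fixed face",e@[.1395,-.990],"x",e@[.990,.1395])
ms,ps,ds=b
for th in(130,150):print(comp(ps.min(2)>th,(483,260)))
s=bot.observe(); print(s['time_s'],s['joint_vel'].round(3))
```

```text
[211.51851852  71.33461047] [195  55  32  35 783] [518.40591175 197.0883476   76.        ]
dist to fixed face 13.484910561084426 x 1.0338271224871833
[211.16901408  71.33098592] [196  56  30  33 710] [518.18985775 197.23040896  76.        ]
dist to fixed face 13.314130289938417 x 0.8397512195557222
(array([387.03876609, 246.47433074]), array([    0,    77,   640,   323, 76278], dtype=int32))
(array([369.08634932, 239.0420853 ]), array([    0,    79,   640,   321, 63799], dtype=int32))
19.3 [-0.     0.001  0.003  0.002 -0.    -0.   ]
```

The pin's axis is 13.4 mm from the fixed face, where 13 mm is nominal, and 1 mm off the jaws' middle in x. The arm is still and clear of everything, so I'm handing in.

```bash
python3 -c "
from plant import bot
print(bot.job_done())"
```

```text
the job is handed in; nothing more can be done
None
```

I picked the plain straight pin from the mat and stood it on the bed between the open jaws. I then turned the ratchet knob about 1.33 rad clockwise, let go, lifted clear and handed in at about 19 s of the 48 s allowed. The hand-in gives no verdict.

- **Clamp:** the last wrist picture put the pin's axis 13.4 mm from the fixed face (13 mm nominal) and about 1 mm off the jaws' middle in x. It looked upright and against both jaws in the scene view.
- **Ratchet:** I could not read the slip directly. The knob turned with the gripper through the last 0.55 rad while the jaw and pin did not move, so I take the slip to be about 0.5 rad.
- **Checks that disagreed:** the top camera read up to about 3 mm lower in x than the wrist camera. I used the wrist camera, because its reading of the placed pin matched the arm's own position to within 0.5 mm. My last check, a scene-camera mask of the pin, failed because it merged with the background, so I measured no tilt angle.

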